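# Load a mallet head into the boring jig with its boss to the drill bush

### The arm

A 6-joint arm with a two-finger parallel gripper is mounted at the origin on the work surface. World frame = base frame: x ahead of the robot, y to its left, z up, the work surface at z = 0. Lengths are in mm, angles in degrees, forces in N, time in s.
With the tool pointing down it reaches from about 325 to 775 mm from the base axis. Payload 5.5 kg.
Tool frame: the origin (TCP) lies between the finger pads; the fingertips stand 17 mm ahead of it and the grasp point (between the pads) lies 2 mm behind it; z points along the fingers, y is the line along which they close (so a half turn about z gives the same grasp; the last joint's range is limited). The gripper opens to 88 mm and grips with 3 to 60 N. Pads are 20 mm wide; open, the fingers measure 115 mm over their backs; the gripper's body (75 mm by 178 mm) begins 61 mm behind the grasp point.
Start: joints at [68.715, 5.22, 70.514, -0, 104.267, -3.249], TCP at [185.78, 570.528, 239.631] pointing down, gripper open.
Joint ranges: [-164.24, 164.24], [-49.07, 125.15], [9.68, 141.18], [-86.29, 266.29], [3.28, 154.24], [-151.56, 151.56]. Speed limits (degrees/s): [147.25, 147.25, 172.46, 180, 180, 180].

### API

Orientations are given as [roll, pitch, yaw] about the fixed x, y, z axes, in that order (R = Rz(yaw) Ry(pitch) Rx(roll)).
In Python, from workcell import env gives the robot as it stands. The module is installed in compiled form; this text tells all that it offers.
- The arm moves only by the tool step_arm, never from a script. Its argument "targets" is a list of rows, each a list of 5 numbers: the shift along the tool's x, y, z in units of 2 cm (1.0 is 2 cm), then the turn about the tool's z in units of 6 degrees (1.0 is 6 degrees), then the opening, from 0 (shut) to 1 (fully open). In form: [[x, y, z, roll, grip], ...]. A call has exactly 10 rows; each row shifts and turns the commanded pose from where the row before left it, along the tool's axes as they then stand; what a row does not reach is not made up. A row lasts 1/10 s, in which the tool goes at most 50 mm and 8.59 degrees, less where a joint would pass 70% of its speed; a pose out of reach is approached as far as the arm can. A call with a number of a shift or a turn outside -1 to 1 is refused whole. A call with a gripper value outside its range is refused whole. The fingers move at their own pace and stop on an object; the grip force is fixed at half the most. Time passes only in rows, so rows that do not move let the fingers close, or fill a call up. It gives the time, the measured TCP pose, the force, the opening and the grip force at its end, in the units of the state.
- env.get_state(): the state, without advancing time (a new reading comes with each control period).
- env.grab_frame(name): name is "side" or "top" or "wrist"; returns a dict with "frame" (420x560x3 uint8, blue, green, red), "fovy" (degrees; the focal length in pixels is half the picture's height over the tangent of half this angle, whatever the lens; pixels are square), "cx", "cy" (the principal point, pixels), "extrinsics" (4x4, takes a point from camera to world coordinates); the wrist camera has in their place "tool_from_camera" (4x4, takes a point from camera to tool coordinates, whose origin is the TCP and whose axes are the flange's). Camera axes: x right, y up, looking along -z (the intrinsics and any distortion apply to the point x, -y, -z); pixel columns grow to the right and rows downward; lengths in mm; the calibration is good to about 2 mm. The wrist camera is an equidistant fisheye: a pixel r from the principal point sees the ray r / f radians off the axis. A picture is of the moment at which its call begins: read the wrist's pose just before it. There is no depth.
- env.finish_job(): hands the job in; it is judged then, once.
Trained networks look in the newest picture that a camera, given by its name, has taken for a name from the list of things; names that differ only in an ending like _2 or _b are one class to them, and where a whole thing is asked for, a point or a joint stands for the part that bears it (a point fixed in the world has none). Each returns a list of dicts, best first, with "score" (0 to 1); they miss things now and then, are a little off and sometimes report something else, mostly with a low value. They report only what shows in the picture. A call takes as long as a camera call.
- env.find_in(camera, name): "centre" ([row, column] in pixels, amid what is visible of it).
- env.outline_of(camera, name): "pixels" (420x560 bool, what is visible of it) and "centre" ([row, column] in pixels, amid what is visible of it).
The state is a dict: "time": time; "joint_pos": joint angles; "qd": joint speeds; "tau": joint torques, N m; "position": TCP position; "orientation": TCP orientation; "ft_force": force on the tool from outside, world axes, zero at the start; "ft_torque": the same for the moment, N m; "gripper_width": finger opening in mm; "grip_force": force on a finger pad.
Only numpy, scipy, OpenCV 4.12 (cv2) and the standard library are available. Lean on these libraries where they do the work, as an engineer would, in place of code of your own. Each camera call takes 0.05 s, during which the arm holds its last target. There are 200 camera calls.

### The job

Clear the ash handle stub off the boring jig and lay it flat in the plywood tray. Then stand the bossed mallet head upright on the jig's bed in front of the V block, turned so that its boss squarely faces the drill bush, and let go; slide the stop up until it holds the head fully home in the V, and only then turn the black knob clockwise as far as it goes. Leave the other parts on the counter where they are.

Things in the scene. Friction and masses are not known exactly. Their poses are not given: they have to be found in the camera images.
- nest (a point): Boring jig, a grey-painted steel bed plate 18 mm thick, 310 x 124 mm, fixed. This point is on the bed's top face where the head's axis belongs when it is home in the V. Axes: +x (the jig's long direction) towards the V block, +y towards the drill bush, z up. Set the head down some 5 mm short of it (towards -x); the stop then pushes it home.
- stop (a joint): The jig's sliding stop (m): 0 = fully back, its face 100 mm from the nest point; grows as it slides along the jig's +x. At 0.070 the face touches a head that is home in the V. Steel block 70 x 64 mm, 22 mm high above the bed, face 40 mm high. Starts at 0 to 0.02, slides stiffly (5 N), stays where left; slide it by gripping its knob.
- knob (a joint): Black knob on top of the stop (rad): 0 = loose, grows clockwise seen from above, end stop at 1.3 (tight). Starts between 0 and 0.25; turns stiffly (about 0.12 N m) and stays where it is left.
- knob_grip (a point): Centre of the knob's grip, a black bar 64 mm long (its x axis), 16 mm wide, 26 mm high; it lies on the knob's turning axis, 40 mm behind the stop's face; the top of the stop's block is 27 mm below this point. z up; it travels with the stop.
- head_centre (a point): Bossed mallet head, dark wood cylinder 60 mm diameter, 100 mm high, standing on end on the counter, about 0.4 kg; the point is its centre (50 mm up), z its axis. +x points to the boss, a pad 24 mm wide, 60 mm high (20 to 80 mm up), its flat face 40 mm from the axis, with a black pilot hole; a pale line on the top runs from the axis towards it. Grip its round sides near the top.
- boss_face (a point): Middle of the boss's flat face on the head (40 mm from its axis, 50 mm up); axes as the head's.
- stub_centre (a point): Pale turned ash handle stub, lying across the jig's bed: 30 mm thick, 130 mm long along its x axis, from -65 mm (squared end, 45 mm long) to +65 mm (round). 0.08 kg. The point is at its centre, 15 mm above what it lies on.
- tray_floor (a point): Middle of the inner floor of the plywood tray, fixed, 200 (x) x 130 (y) x 30 mm outside with 6 mm walls and floor; z up.
- blank_centre (a point): Bystander: small plain dark wood cylinder without boss, 52 mm diameter, 62 mm high; its centre.
- cap_a_centre (a point): Bystander: bronze end cap, disc 66 mm diameter, 24 mm high; its centre.
- cap_b_centre (a point): Bystander: second bronze end cap, same size; its centre.
- gauge_centre (a point): Bystander: painted steel gauge ring lying flat, 90 mm outside, 66 mm inside, 14 mm high; its centre.
- tin_centre (a point): Bystander: steel tin 70 mm diameter, 60 mm high; its centre.
- brush_grip (a point): Bystander: bench brush lying flat; its handle.
- v_block (a point): Inner corner of the jig's V block at its top: dark steel, 45 mm high above the bed, open towards the jig's -x, each face's normal 40 degrees from that axis; its cheeks reach back to 18 mm beyond the nest point. Axes as the jig's.
- bush (a point): Tip of the drill bush, a short brass nose 46 mm above the bed, 58 mm from the nest point along the jig's +y, on a steel tower 66 mm high above the bed and 44 mm wide, with a scribed black line on its top. Axes as the jig's.

How it is judged:
By the outcome, as a careful person would: the job done as asked, in the order asked, and still so for the second after the job is handed in, with the robot touching nothing.
It also fails if it takes over 72 s, if anything falls off the work surface, if the arm or the gripper's body presses on something with over 40 N, if the wrist force passes 120 N, or if a joint passes its speed limit or range.

## Working session

There is one attempt and no reset: what is moved stays moved. The work goes in short steps, Python scripts to look and compute and a tool call to move; the robot and the scene stay as the last step left them, time stands still between calls to the robot, and variables do not carry over. Pictures are saved under pics/ and viewed, at most 10 in all, crops included, and the job is handed in when it is done.

Besides the shell and the picture viewer there is one more tool, called after ">>>" as name(argument=value, ...), one argument or row to a line, values as JSON. step_arm: Moves the arm, as the interface text tells. Its arguments: {"type":"object","properties":{"targets":{"type":"array","items":{"type":"array","items":{"type":"number"}}}},"required":["targets"]}

```bash
mkdir -p pics; cat > h.py <<'E'
import numpy as np, cv2
from workcell import env
from scipy.spatial.transform import Rotation as R
def T_tool(s):
    T=np.eye(4); T[:3,:3]=R.from_euler('xyz',s['orientation'],degrees=True).as_matrix(); T[:3,3]=s['position']; return T
def grab(name):
    s=env.get_state(); f=env.grab_frame(name)
    f['T']=T_tool(s)@np.array(f['tool_from_camera']) if name=='wrist' else np.array(f['extrinsics'])
    f['f']=210/np.tan(np.radians(f['fovy'])/2); f['fish']=name=='wrist'; return f
def px2w(f,rc,z):
    x=(rc[1]-f['cx'])/f['f']; y=(rc[0]-f['cy'])/f['f']
    if f['fish']:
        r=np.hypot(x,y)+1e-9; d=np.array([np.sin(r)*x/r,-np.sin(r)*y/r,-np.cos(r)])
    else: d=np.array([x,-y,-1])
    d=f['T'][:3,:3]@d; o=f['T'][:3,3]; return o+d*(z-o[2])/d[2]
def w2px(f,p):
    q=np.linalg.inv(f['T'])@np.append(p,1); v=np.array([q[0],-q[1],-q[2]])
    if f['fish']:
        r=np.hypot(v[0],v[1])+1e-9; th=np.arctan2(r,v[2]); u=v[:2]/r*th
    else: u=v[:2]/v[2]
    return np.array([f['cy']+f['f']*u[1],f['cx']+f['f']*u[0]])
E
python3 - <<'E'
from h import *
s=env.get_state(); print(s)
for n in ['top','side','wrist']:
    f=grab(n); cv2.imwrite(f'pics/{n}0.png',f['frame']); print(n,f['fovy'],f['cx'],f['cy'],[k for k in f], np.round(f['T'],3).tolist())
    for o in ['head_centre','boss_face','stub_centre','tray_floor','knob_grip','nest','v_block','bush','blank_centre','tin_centre']:
        r=env.find_in(n,o); print(o,[(np.round(q['centre']).tolist(),round(q['score'],2)) for q in r[:3]])
E
```

```text
{'time': 0.0, 'joint_pos': array([ 6.87162075e+01,  5.26271780e+00,  7.05812392e+01, -2.43437928e-03,
        1.04266577e+02, -3.24871445e+00]), 'qd': array([ 0.03258364, -0.04567832,  0.01404372, -0.06292086, -0.00518492,
        0.04130077]), 'tau': array([ 9.10805320e-04, -4.46459270e+01, -4.06439102e+01,  6.98324852e-02,
        2.97873595e-02, -1.60708191e-04]), 'position': array([185.67900498, 570.26975657, 238.5172436 ]), 'orientation': array([-1.79889510e+02, -3.90734448e-03,  1.61964321e+02]), 'ft_force': array([ 0.91749655, -0.4986381 ,  0.38317805]), 'ft_torque': array([-0.04855097,  0.02005995, -0.07460888]), 'grip_force': 0.0, 'gripper_width': 87.61691478335084}
top 54.715506947437426 280.0256767046275 206.7123577411527 ['frame', 'fovy', 'cx', 'cy', 'extrinsics', 'T', 'f', 'fish'] [[0.0, 0.992, -0.126, 326.219], [-1.0, 0.001, 0.003, -8.534], [0.003, 0.126, 0.992, 1334.073], [0.0, 0.0, 0.0, 1.0]]
head_centre [([204.0, 394.0], 0.86), ([204.0, 266.0], 0.4)]
boss_face [([160.0, 203.0], 0.75), ([204.0, 394.0], 0.74)]
stub_centre [([176.0, 273.0], 0.64)]
tray_floor [([220.0, 1
[... 577 characters left out ...]
2)]
stub_centre [([220.0, 297.0], 0.74)]
tray_floor [([195.0, 233.0], 0.56)]
knob_grip [([217.0, 267.0], 0.7)]
nest [([222.0, 285.0], 0.76)]
v_block [([221.0, 283.0], 0.63), ([194.0, 233.0], 0.42)]
bush [([221.0, 284.0], 0.56)]
blank_centre [([261.0, 324.0], 0.8)]
tin_centre [([220.0, 284.0], 0.72)]
wrist 65.70646984690485 274.29361906173307 214.77202264752538 ['frame', 'fovy', 'cx', 'cy', 'tool_from_camera', 'T', 'f', 'fish'] [[0.309, -0.912, -0.268, 111.706], [0.951, 0.297, 0.088, 594.4], [-0.001, -0.282, 0.959, 385.204], [0.0, 0.0, 0.0, 1.0]]
head_centre []
boss_face []
stub_centre []
tray_floor [([375.0, 174.0], 0.95)]
knob_grip []
nest []
v_block []
bush []
blank_centre []
tin_centre []
```

```bash
python3 - <<'E'
import cv2
a=cv2.imread('pics/top0.png')[110:290,160:440]
cv2.imwrite('pics/top0c.png',cv2.resize(a,None,fx=2.85,fy=2.85,interpolation=cv2.INTER_CUBIC))
a=cv2.imread('pics/side0.png')[150:360,160:440]
cv2.imwrite('pics/side0c.png',cv2.resize(a,None,fx=2.85,fy=2.85,interpolation=cv2.INTER_CUBIC))
E
```

```text
(no output)
```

View pics/top0c.png

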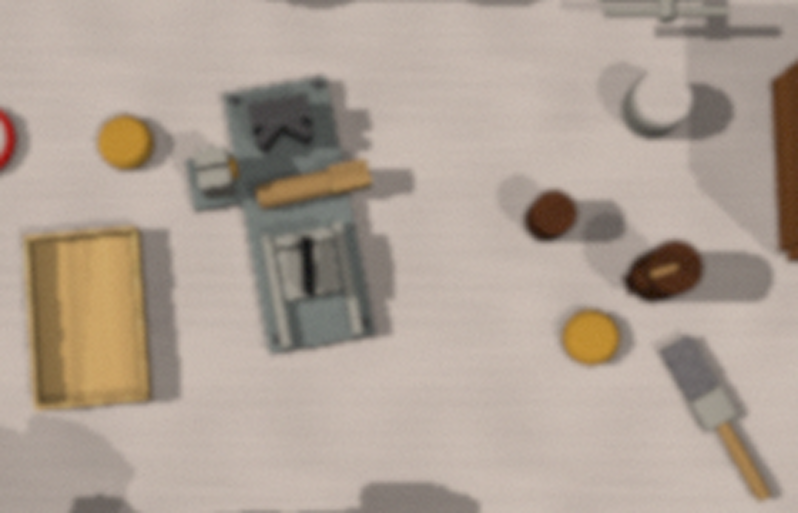

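View pics/side0c.png

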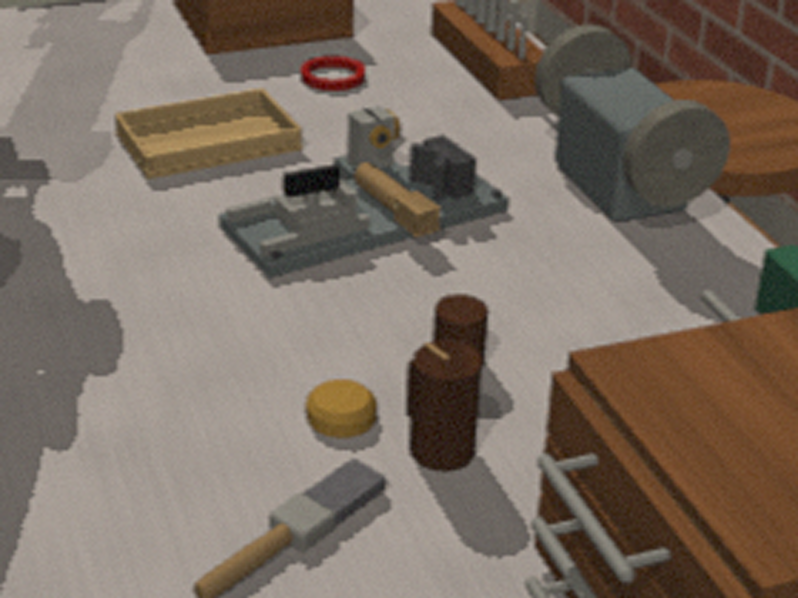

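Top crop: the jig bed corners are at (222,95), (325,80), (372,335) and (270,352). The stub runs from (258,197) to (370,172), with its squared end on the right. The head's top is near (670,265) with the boss to the lower left, and the tray is at the left, (22–148, 228–408). The side view confirms that the stub's squared end is nearer the camera and that the knob bar lies across the jig.

```bash
python3 - <<'E'
from h import *
f=grab('top')
def P(c,z): return px2w(f,[c[1]/2.85+110,c[0]/2.85+160],z)
for n,pts,z in [('jig',[(222,95),(325,80),(372,335),(270,352)],18),('tray',[(22,238),(138,228),(148,402),(36,408)],30),('stub',[(258,197),(370,172)],33),('line',[(675,263),(650,275)],100),('headtop',[(670,265)],100),('knob',[(304,236),(311,297)],80)]:
    p=np.array([P(q,z)[:2] for q in pts]); print(n,np.round(p).tolist(),np.round(p.mean(0)))
    if len(p)==4: d=p[0]+p[1]-p[2]-p[3]; print('dir up',np.degrees(np.arctan2(d[1],d[0])))
    if len(p)==2: d=p[1]-p[0]; print('dir',np.degrees(np.arctan2(d[1],d[0])))
print(T_tool(env.get_state())[:3,:3].round(3))
E
```

```text
jig [[706.0, 127.0], [725.0, 7.0], [425.0, -47.0], [406.0, 69.0]] [566.  39.]
dir up 10.638940251579589
tray [[535.0, 352.0], [547.0, 220.0], [349.0, 204.0], [342.0, 330.0]] [443. 277.]
dir up 5.562747668024664
stub [[582.0, 83.0], [611.0, -45.0]] [597.  19.]
dir -77.14121805453719
line [[497.0, -372.0], [484.0, -344.0]] [ 490. -358.]
dir 115.46769709889436
headtop [[495.0, -366.0]] [ 495. -366.]
knob [[529.0, 29.0], [462.0, 21.0]] [496.  25.]
dir -173.29331273855664
[[-0.951  0.31  -0.   ]
 [ 0.31   0.951 -0.   ]
 [ 0.    -0.    -1.   ]]
```

```bash
cat >> h.py <<'E'
def plan(x,y,z,ya,g,n=None,start=None):
    """rows from the present (or given) pose to TCP x,y,z with closing axis at world angle ya"""
    s=env.get_state()
    p,yaw=(np.array(s['position']),s['orientation'][2]) if start is None else (np.array(start[:3],float),start[3]+90)
    d=np.array([x,y,z])-p; dy=(yaw-90-ya+180)%360-180
    if n is None: n=int(np.ceil(max(abs(d[:2]).max()/18,np.hypot(*d[:2])/19,abs(d[2])/20,abs(dy)/6)))
    out=[]
    for i in range(n):
        M=R.from_euler('xyz',[180,0,yaw-dy*i/n],degrees=True).as_matrix()
        v=M.T@(d/n)/20; out.append([round(float(q),2) for q in v]+[round(dy/n/6,2),g])
    while len(out)%10: out.append([0,0,0,0,g])
    print('at',np.round(p,1),round(yaw-90,1),'n',n)
    for i in range(0,len(out),10): print(str(out[i:i+10]).replace(' ',''))
E
python3 -c "
from h import *
plan(560,40,240,13,1)"
```

```text
at [185.8 570.5 239.6] 72.0 n 35
[[-0.74,-0.56,-0.0,np.float64(0.28),1],[-0.76,-0.53,-0.0,np.float64(0.28),1],[-0.77,-0.51,-0.0,np.float64(0.28),1],[-0.79,-0.49,-0.0,np.float64(0.28),1],[-0.8,-0.46,-0.0,np.float64(0.28),1],[-0.82,-0.44,-0.0,np.float64(0.28),1],[-0.83,-0.42,-0.0,np.float64(0.28),1],[-0.84,-0.39,-0.0,np.float64(0.28),1],[-0.85,-0.37,-0.0,np.float64(0.28),1],[-0.86,-0.34,-0.0,np.float64(0.28),1]]
[[-0.87,-0.32,-0.0,np.float64(0.28),1],[-0.88,-0.29,-0.0,np.float64(0.28),1],[-0.89,-0.26,-0.0,np.float64(0.28),1],[-0.9,-0.24,-0.0,np.float64(0.28),1],[-0.9,-0.21,-0.0,np.float64(0.28),1],[-0.91,-0.18,-0.0,np.float64(0.28),1],[-0.91,-0.16,-0.0,np.float64(0.28),1],[-0.92,-0.13,-0.0,np.float64(0.28),1],[-0.92,-0.1,-0.0,np.float64(0.28),1],[-0.92,-0.08,-0.0,np.float64(0.28),1]]
[[-0.93,-0.05,-0.0,np.float64(0.28),1],[-0.93,-0.02,-0.0,np.float64(0.28),1],[-0.93,0.0,-0.0,np.float64(0.28),1],[-0.93,0.03,-0.0,np.float64(0.28),1],[-0.93,0.06,-0.0,np.float64(0.28),1],[-0.92,0.09,-0.0,np.float64(0.28),1],[-0.92,0.11,-0.0,np.float64(0.28),1],[-0.92,0.14,-0.0,np.float64(0.28),1],[-0.91,0.17,-0.0,np.float64(0.28),1],[-0.91,0.19,-0.0,np.float64(0.28),1]]
[[-0.9,0.22,-0.0,np.float64(0.28),1],[-0.89,0.25,-0.0,np.float64(0.28),1],[-0.89,0.27,-0.0,np.float64(0.28),1],[-0.88,0.3,-0.0,np.float64(0.28),1],[-0.87,0.33,-0.0,np.float64(0.28),1],[0,0,0,0,1],[0,0,0,0,1],[0,0,0,0,1],[0,0,0,0,1],[0,0,0,0,1]]
```

>>> step_arm(
  targets=[
    [0,0,0,0.98,1],
    [0,0,0,0.98,1],
    [0,0,0,0.98,1],
    [0,0,0,0.98,1],
    [0,0,0,0.98,1],
    [0,0,0,0.98,1],
    [0,0,0,0.98,1],
    [0,0,0,0.98,1],
    [0,0,0,0.98,1],
    [0,0,0,0.98,1],
  ],
)

```text
time: 2.7
position: [185.8, 570.5, 239.6]
orientation: [-180.0, 0.0, 102.9]
ft_force: [-0.4, 0.6, -0.7]
gripper_width: 87.7
grip_force: 0.0
```

>>> step_arm(
  targets=[
    [-1,0.4,0,0,1],
    [-1,0.4,0,0,1],
    [-1,0.4,0,0,1],
    [-1,0.4,0,0,1],
    [-1,0.4,0,0,1],
    [-1,0.4,0,0,1],
    [-1,0.4,0,0,1],
    [-1,0.4,0,0,1],
    [-1,0.4,0,0,1],
    [-1,0.4,0,0,1],
  ],
)

```text
time: 3.7
position: [309.6, 393.2, 239.8]
orientation: [180.0, -0.0, 103.2]
ft_force: [0.3, 0.5, 0.4]
gripper_width: 87.9
grip_force: 0.0
```

>>> step_arm(
  targets=[
    [-1,0.4,0,0,1],
    [-1,0.4,0,0,1],
    [-1,0.4,0,0,1],
    [-1,0.4,0,0,1],
    [-1,0.4,0,0,1],
    [-1,0.4,0,0,1],
    [-1,0.4,0,0,1],
    [-1,0.4,0,0,1],
    [-1,0.4,0,0,1],
    [-1,0.4,0,0,1],
  ],
)

```text
time: 4.7
position: [433.1, 216.7, 239.8]
orientation: [180.0, -0.0, 103.2]
ft_force: [-0.4, -0.3, -0.1]
gripper_width: 87.9
grip_force: 0.0
```

>>> step_arm(
  targets=[
    [-1,0.4,0,0,0.7],
    [-1,0.4,0,0,0.7],
    [-1,0.4,0,0,0.7],
    [-1,0.4,0,0,0.7],
    [-1,0.4,0,0,0.7],
    [-1,0.4,0,0,0.7],
    [-1,0.4,0,0,0.7],
    [-1,0.4,0,0,0.7],
    [-1,0.4,0,0,0.7],
    [-1,0.4,0,0,0.7],
  ],
)

```text
time: 5.7
position: [556.6, 40.1, 239.7]
orientation: [180.0, -0.0, 103.2]
ft_force: [-0.1, 0.9, 0.3]
gripper_width: 61.2
grip_force: 0.0
```

```bash
sed -i 's/round(dy\/n\/6,2)/float(round(dy\/n\/6,2))/' h.py; python3 - <<'E'
from h import *
s=env.get_state(); print(s['position'],s['orientation'],s['gripper_width'],s['time'])
f=grab('wrist'); cv2.imwrite('pics/w1.png',f['frame']); np.save('w1T.npy',f['T'])
cv2.imwrite('pics/w1b.png',cv2.resize(f['frame'],None,fx=1.4286,fy=1.4286,interpolation=cv2.INTER_CUBIC))
E
```

```text
[556.56888677  40.14258873 239.68517365] [ 1.79990966e+02 -5.01401929e-04  1.03157707e+02] 61.23808248846937 5.7
```

View pics/w1b.png

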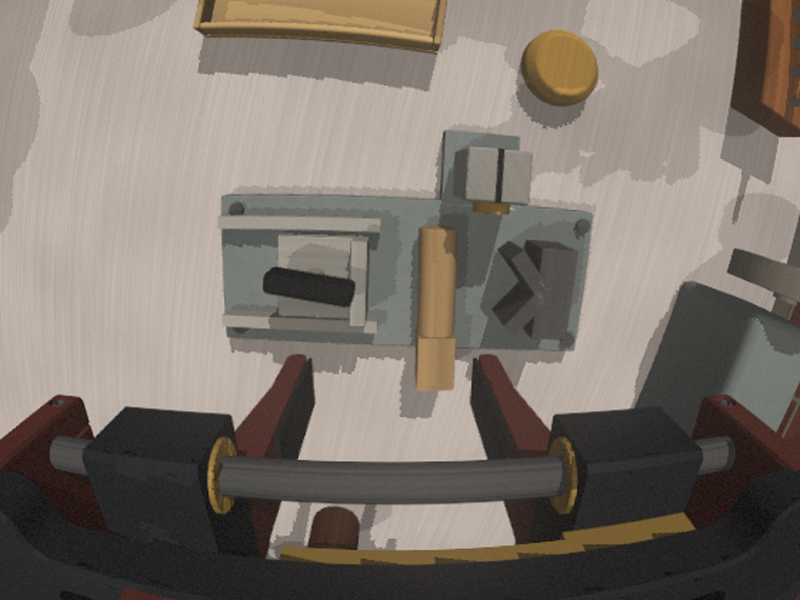

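The wrist view shows these, in 800x600 pixels: the bed corners (222,196), (592,212), (577,350), (228,340); the stub from (438,228) to (435,390); the tower's scribed line (501,150)–(499,202); the V block's corner near (543,291); the knob bar (268,282)–(352,290).

```bash
python3 - <<'E'
from h import *
f=grab('wrist'); k=1.4286
def P(c,z): return px2w(f,[c[1]/k,c[0]/k],z)
def ang(a,b): d=b-a; return round(float(np.degrees(np.arctan2(d[1],d[0]))),1)
C=[P(c,18) for c in [(222,196),(592,212),(577,350),(228,340)]]
print('bed',np.round(C).tolist(),np.mean(C,0).round(1),ang(C[0],C[1]),ang(C[3],C[2]),ang(C[3],C[0]),[np.linalg.norm(C[i]-C[(i+1)%4]).round(1) for i in range(4)])
l=[P((499,202),84),P((501,150),84)]; print('line',np.round(l,1).tolist(),ang(*l))
s=[P((439,228),33),P((435,390),28)]; print('stub',np.round(s,1).tolist(),ang(s[1],s[0]),np.mean(s,0))
b=[P((268,282),78),P((352,290),78)]; print('knob',np.round(b,1).tolist(),ang(*b),np.mean(b,0), np.linalg.norm(b[0]-b[1]))
b=[P((359,236),58),P((357,326),58)]; print('stopface',np.round(b,1).tolist(),ang(b[1],b[0]))
b=[P((543,291),63)]; print('V',b)
b=[P((222,216),26),P((379,224),26)]; print('rail',ang(*b))
t=[P((196,30),30),P((441,42),30)]; print('tray near side',np.round(t,1).tolist(),ang(*t))
E
```

```text
bed [[407.0, 68.0, 18.0], [708.0, 125.0, 18.0], [735.0, 5.0, 18.0], [430.0, -55.0, 18.0]] [570.3  35.8  18. ] 10.9 11.2 100.6 [np.float64(306.5), np.float64(123.2), np.float64(310.8), np.float64(125.2)]
line [[611.8, 111.7, 84.0], [604.6, 145.2, 84.0]] 102.2
stub [[583.9, 80.5, 33.0], [616.3, -54.2, 28.0]] 103.5 [600.12125756  13.1128142   30.5       ]
knob [[472.3, 22.5, 78.0], [530.9, 30.0, 78.0]] 7.2 [501.60525944  26.25852584  78.        ] 59.14654778818892
stopface [[527.0, 64.4, 58.0], [539.6, -1.7, 58.0]] 100.8
V [array([667.44761796,  57.35687477,  63.        ])]
rail 8.8
tray near side [[358.0, 200.7, 30.0], [552.4, 222.0, 30.0]] 6.2
```

>>> step_arm(
  targets=[
    [-0.85,0.9,0,0,0.56],
    [-0.85,0.9,0,0,0.56],
    [0,0,1,0,0.56],
    [0,0,1,0,0.56],
    [0,0,1,0,0.56],
    [0,0,1,0,0.56],
    [0,0,1,0,0.56],
    [0,0,1,0,0.56],
    [0,0,1,0,0.56],
    [0,0,0,0,0.56],
  ],
)

```text
time: 6.8
position: [596.8, 16.9, 96.1]
orientation: [-179.7, -0.1, 103.2]
ft_force: [0.3, 0.7, -0.4]
gripper_width: 49.0
grip_force: 0.0
```

```bash
python3 - <<'E'
from h import *
s=env.get_state(); print(s['position'],s['orientation'],s['gripper_width'],s['time'])
f=grab('wrist'); cv2.imwrite('pics/w2.png',f['frame']); 
cv2.imwrite('pics/w2b.png',cv2.resize(f['frame'],None,fx=1.4286,fy=1.4286,interpolation=cv2.INTER_CUBIC))
E
```

```text
[596.7933837   16.89113869  96.14163691] [-1.79665449e+02 -1.08421566e-01  1.03193069e+02] 48.98906846474429 6.8
```

View pics/w2b.png

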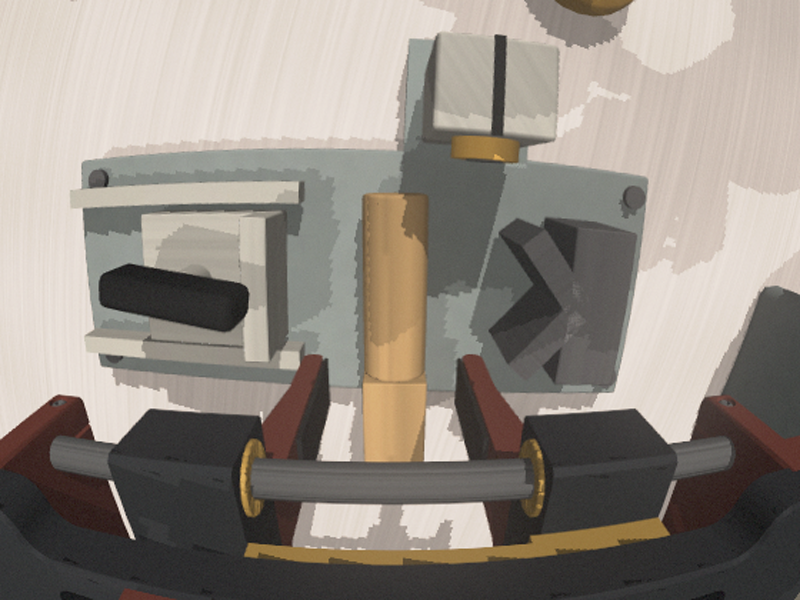

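The stub sits between the open fingers at column ~395. The tower's line is at column 500, and the V's top corner is at about (573,306) with its foot at about (558,308). Let me refine the nest while here.

```bash
python3 - <<'E'
from h import *
f=grab('wrist'); k=1.4286
u=np.array([.9816,.1908]);v=np.array([-.1908,.9816])
def P(c,z): return px2w(f,[c[1]/k,c[0]/k],z)
def ang(a,b): d=b-a; return round(float(np.degrees(np.arctan2(d[1],d[0]))),1)
for n,c,z in [('line',(499,133),84),('line',(500,35),84),('Vtop',(573,306),63),('Vbot',(558,308),18),('nose',(485,150),64),('knobL',(100,290),67),('knobR',(248,300),67),('stubT',(396,195),33),('stubjoint',(395,377),33),('bedTL',(82,160),18),('bedTR',(648,178),18),('bedBL',(103,367),18),('bedBR',(613,391),18),('face',(268,214),58),('face',(267,360),58)]:
    p=P(c,z); print(n,p[:2].round(1),'u',(p[:2]@u).round(1),'v',(p[:2]@v).round(1))
print('stub',ang(P((395,377),33),P((396,195),33)),'line',ang(P((499,133),84),P((500,35),84)),'knob',ang(P((100,290),78),P((248,300),78)))
s=env.get_state(); print(s['position'],s['orientation'])
E
```

```text
line [612.  115.2] u 622.7 v -3.7
line [604.4 150.3] u 622.0 v 32.2
Vtop [666.9  58.3] u 665.7 v -70.0
Vbot [680.3  46.8] u 676.7 v -83.8
nose [612.2 110. ] u 621.9 v -8.8
knobL [460.3  18.6] u 455.4 v -69.6
knobR [533.5  30.7] u 529.6 v -71.7
stubT [583.4  83.1] u 588.5 v -29.8
stubjoint [603.5  -3.6] u 591.7 v -118.7
bedTL [405.2  71. ] u 411.3 v -7.6
bedTR [710.7 128. ] u 722.0 v -9.9
bedBL [429.7 -51.5] u 411.9 v -132.6
bedBR [733.1   6.9] u 720.9 v -133.1
face [533.7  65.7] u 536.4 v -37.4
face [543.5   1.9] u 533.9 v -101.8
stub 103.0 line 102.2 knob 9.4
[598.57746188  16.62676046  99.92055122] [-1.79970111e+02 -2.05832213e-02  1.03190814e+02]
```

>>> step_arm(
  targets=[
    [0,0,0.8,0,0.56],
    [0,0,0.8,0,0.56],
    [0,0,0.8,0,0.56],
    [0,0,0.7,0,0.56],
    [0,0,0,0,0.2],
    [0,0,0,0,0.2],
    [0,0,0,0,0.2],
    [0,0,0,0,0.2],
    [0,0,0,0,0.2],
    [0,0,0,0,0.2],
  ],
)

```text
time: 7.9
position: [598.8, 16.0, 37.5]
orientation: [-180.0, -0.0, 103.2]
ft_force: [0.7, 0.2, -1.3]
gripper_width: 29.5
grip_force: 30.0
```

>>> step_arm(
  targets=[
    [0,0,-0.5,0,0.2],
    [0,0,-1,0,0.2],
    [0,0,-1,0,0.2],
    [0,0,-1,0,0.2],
    [0,0,-1,0,0.2],
    [0,0,-0.5,0,0.2],
    [0,0,0,-0.9,0.2],
    [0,0,0,-0.9,0.2],
    [0,0,0,-0.9,0.2],
    [0,0,0,-0.9,0.2],
  ],
)

```text
time: 8.9
position: [598.8, 16.1, 137.6]
orientation: [-180.0, -0.0, 125.0]
ft_force: [0.3, -0.4, -1.8]
gripper_width: 29.7
grip_force: 30.0
```

>>> step_arm(
  targets=[
    [0,0,0,-1,0.2],
    [0,0,0,-1,0.2],
    [0,0,0,-1,0.2],
    [0,0,0,-1,0.2],
    [0,0,0,-1,0.2],
    [0,0,0,-1,0.2],
    [0,0,0,-1,0.2],
    [0,0,0,-1,0.2],
    [0,0,0,-1,0.2],
    [0,0,0,-1,0.2],
  ],
)

```text
time: 9.9
position: [598.8, 16.0, 137.6]
orientation: [180.0, -0.0, -175.0]
ft_force: [-1.0, 0.6, -1.0]
gripper_width: 29.5
grip_force: 30.0
```

>>> step_arm(
  targets=[
    [0.46,0.97,0,0,0.2],
    [0.46,0.97,0,0,0.2],
    [0.46,0.97,0,0,0.2],
    [0.46,0.97,0,0,0.2],
    [0.46,0.97,0,0,0.2],
    [0.46,0.97,0,0,0.2],
    [0.46,0.97,0,0,0.2],
    [0.46,0.97,0,0,0.2],
    [0.46,0.97,0,0,0.2],
    [0.46,0.97,0,0,0.2],
  ],
)

```text
time: 10.9
position: [490.5, 202.4, 137.7]
orientation: [-180.0, -0.0, -175.2]
ft_force: [0.8, 0.6, -1.8]
gripper_width: 29.2
grip_force: 30.0
```

>>> step_arm(
  targets=[
    [0.46,0.97,0,-0.1,0.2],
    [0.46,0.97,0,0,0.2],
    [0.46,0.97,0,0,0.2],
    [0.46,0.97,0,0,0.2],
    [0,0,0.5,0,0.2],
    [0,0,1,0,0.2],
    [0,0,1,0,0.2],
    [0,0,0.5,0,0.2],
    [0,0,0,0,0.2],
    [0,0,0,0,0.2],
  ],
)

```text
time: 11.9
position: [447.7, 275.4, 78.0]
orientation: [-180.0, 0.0, -174.7]
ft_force: [-0.3, 0.0, -0.8]
gripper_width: 29.3
grip_force: 30.0
```

```bash
python3 - <<'E'
from h import *
s=env.get_state(); print(s['position'],s['orientation'],s['gripper_width'],s['time'])
f=grab('wrist'); cv2.imwrite('pics/w3.png',f['frame']); 
E
```

```text
[447.73586685 275.3703992   77.97669764] [-1.79996014e+02  1.00396367e-02 -1.74660339e+02] 29.325918605892944 11.9
```

View pics/w3.png

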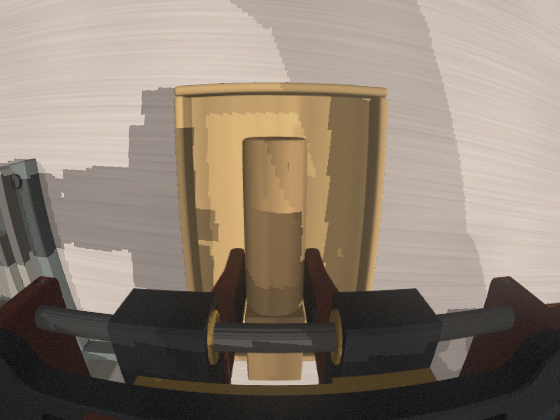

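```bash
python3 - <<'E'
from h import *
f=grab('wrist')
for rc,z in [((88,177),30),((88,386),30),((357,240),30),((357,310),30),((138,275),73),((380,275),58),((365,275),73)]: print(rc,px2w(f,rc,z).round(1))
E
```

```text
(88, 177) [353.6 207.6  30. ]
(88, 386) [341.  333.5  30. ]
(357, 240) [544.4 257.6  30. ]
(357, 310) [539.4 311.7  30. ]
(138, 275) [377.9 269.1  73. ]
(380, 275) [538.9 284.3  58. ]
(365, 275) [510.2 281.6  73. ]
```

>>> step_arm(
  targets=[
    [0,0,0.8,0,0.2],
    [0,0,0.8,0,0.2],
    [0,0,0.6,0,0.2],
    [0,0,0.25,0,0.2],
    [0,0,0,0,0.2],
    [0,0,0,0,0.6],
    [0,0,0,0,0.6],
    [0,0,0,0,0.6],
    [0,0,0,0,0.6],
    [0,0,-0.5,0,0.6],
  ],
)

```text
time: 13.0
position: [446.7, 275.3, 37.8]
orientation: [-179.9, -0.1, -174.6]
ft_force: [0.8, 0.8, 0.3]
gripper_width: 52.6
grip_force: 0.0
```

>>> step_arm(
  targets=[
    [0,0,-1,0,0.6],
    [0,0,-1,0,1],
    [0,0,-1,1,1],
    [0,0,-1,1,1],
    [0,0,-1,1,1],
    [0,0,-1,1,1],
    [0,0,-1,1,1],
    [0,0,-1,1,1],
    [0,0,-0.5,1,1],
    [0,0,0,1,1],
  ],
)

```text
time: 14.0
position: [448.1, 276.0, 212.1]
orientation: [179.7, 0.1, 137.1]
ft_force: [0.4, 0.2, -0.6]
gripper_width: 88.0
grip_force: 0.0
```

>>> step_arm(
  targets=[
    [0,0,0,1,1],
    [0,0,0,1,1],
    [0,0,0,1,1],
    [0,0,0,0.7,1],
    [-1,-0.38,0,0,1],
    [-1,-0.38,0,0,1],
    [-1,-0.38,0,0,1],
    [-1,-0.38,0,0,1],
    [-1,-0.38,0,0,1],
    [-1,-0.38,0,0,1],
  ],
)

```text
time: 15.0
position: [457.1, 146.8, 209.7]
orientation: [179.9, 0.0, 115.2]
ft_force: [-0.2, 0.5, 0.5]
gripper_width: 87.6
grip_force: 0.0
```

>>> step_arm(
  targets=[
    [-1,-0.38,0,0,1],
    [-1,-0.38,0,0,1],
    [-1,-0.38,0,0,1],
    [-1,-0.38,0,0,1],
    [-1,-0.38,0,0,1],
    [-1,-0.38,0,0,1],
    [-1,-0.38,0,0,1],
    [-1,-0.38,0,0,1],
    [-1,-0.38,0,0,1],
    [-1,-0.38,0,0,1],
  ],
)

```text
time: 16.0
position: [473.4, -66.5, 209.7]
orientation: [179.9, 0.0, 115.2]
ft_force: [0.6, -0.7, 0.2]
gripper_width: 87.9
grip_force: 0.0
```

>>> step_arm(
  targets=[
    [-1,-0.38,0,0,1],
    [-1,-0.38,0,0,1],
    [-1,-0.38,0,0,1],
    [-1,-0.38,0,0,1],
    [-1,-0.38,0,0,1],
    [-1,-0.38,0,0,1],
    [-1,-0.38,0,0,1],
    [-1,-0.38,0,0,1],
    [0,0,0,0,1],
    [0,0,0,0,1],
  ],
)

```text
time: 17.0
position: [486.3, -236.3, 209.2]
orientation: [180.0, -0.0, 115.1]
ft_force: [1.0, 0.3, 0.2]
gripper_width: 87.6
grip_force: 0.0
```

```bash
python3 - <<'E'
from h import *
s=env.get_state(); print(s['position'],s['orientation'],s['gripper_width'],s['time'])
f=grab('wrist'); cv2.imwrite('pics/w4.png',cv2.resize(f['frame'],None,fx=1.4286,fy=1.4286,interpolation=cv2.INTER_CUBIC))
t=grab('top'); print(env.find_in('top','stub_centre'))
E
```

```text
[ 486.34869102 -236.26293498  209.16233705] [ 1.79975967e+02 -7.86626826e-03  1.15116641e+02] 87.61583954284875 17.0
[{'centre': [220.0, 190.0], 'score': 0.9}]
```

View pics/w4.png

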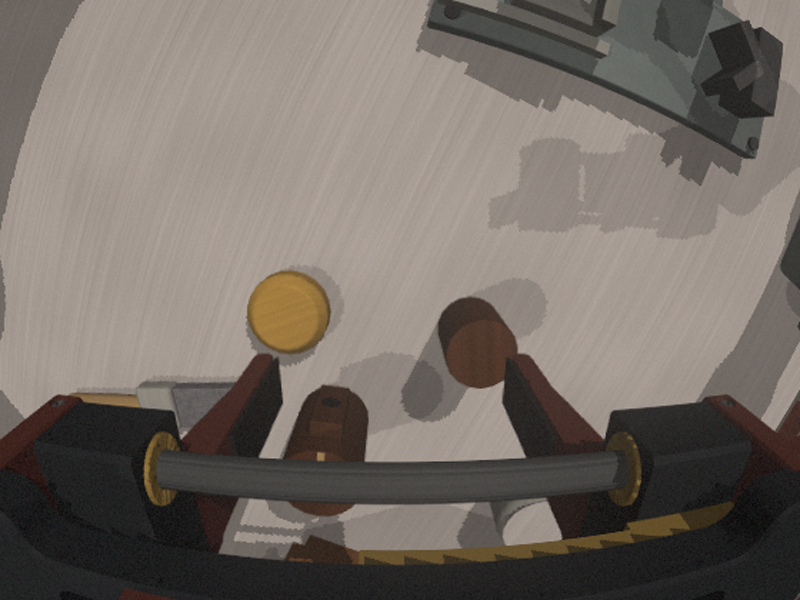

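```bash
python3 - <<'E'
from h import *
f=grab('wrist'); k=1.4286
def P(c,z): return px2w(f,[c[1]/k,c[0]/k],z).round(1)
for n,c,z in [('hole',(331,401),50),('line',(321,456),100),('topR',(366,450),100),('topL',(288,455),100),('bossTL',(312,414),80),('bossTR',(350,414),80),('capcentre',(288,312),24),('blanktop',(482,352),62)]: print(n,P(c,z))
a=np.mean([w2px(f,(495,-366,z)) for z in (100,)],0)*k; print(a[::-1])
r=env.outline_of('wrist','head_centre'); print([(q['centre'],q['score']) for q in r])
t=grab('top'); r=env.outline_of('top','head_centre')
for q in r[:2]:
    print(q['centre'],q['score'],q['pixels'].sum())
m=r[0]['pixels']; fr=t['frame'].astype(int); r0,c0=map(int,r[0]['centre'])
pal=(fr[r0-15:r0+16,c0-15:c0+16].sum(2)>270)&m[r0-15:r0+16,c0-15:c0+16]
ys,xs=np.nonzero(pal); print(len(ys),list(zip(ys+r0-15,xs+c0-15)))
cv2.imwrite('pics/t4.png',cv2.resize(t['frame'][180:230,360:430],None,fx=10,fy=10,interpolation=cv2.INTER_CUBIC))
E
```

```text
hole [ 481.5 -332.2   50. ]
line [ 486.6 -346.9  100. ]
topR [ 511.4 -328.9  100. ]
topL [ 466.3 -356.7  100. ]
bossTL [ 470.8 -331.1   80. ]
bossTR [ 494.2 -319.4   80. ]
capcentre [ 425.1 -291.2   24. ]
blanktop [ 559.7 -246.6   62. ]
[322.52153897 480.4901342 ]
[([303.3, 228.9], 0.76)]Traceback (most recent call last):
  File "<stdin>", line 10, in <module>
IndexError: list index out of range
```

>>> step_arm(
  targets=[
    [-0.88,-0.33,0,-0.23,1],
    [-0.88,-0.33,0,0,1],
    [-0.88,-0.33,0,0,1],
    [-0.88,-0.33,0,0,1],
    [-0.88,-0.33,0,0,1],
    [-0.88,-0.33,0,0,1],
    [-0.88,-0.33,0,0,1],
    [0,0,1,0,1],
    [0,0,1,0,1],
    [0,0,0,0,1],
  ],
)

```text
time: 18.35
position: [498.4, -367.5, 164.6]
orientation: [-179.8, -0.3, 116.5]
ft_force: [0.6, -0.5, -0.8]
gripper_width: 87.9
grip_force: 0.0
```

```bash
python3 - <<'E'
from h import *
f=grab('wrist'); s=env.get_state(); print(s['position'],s['orientation'],s['gripper_width'],s['time'])
cv2.imwrite('pics/w5.png',cv2.resize(f['frame'][180:420,120:440],None,fx=2.5,fy=2.5,interpolation=cv2.INTER_CUBIC))
E
```

```text
[ 498.89698621 -367.56470978  166.62287625] [-179.90591071   -0.20784982  116.47580135] 87.93837255139883 18.4
```

View pics/w5.png

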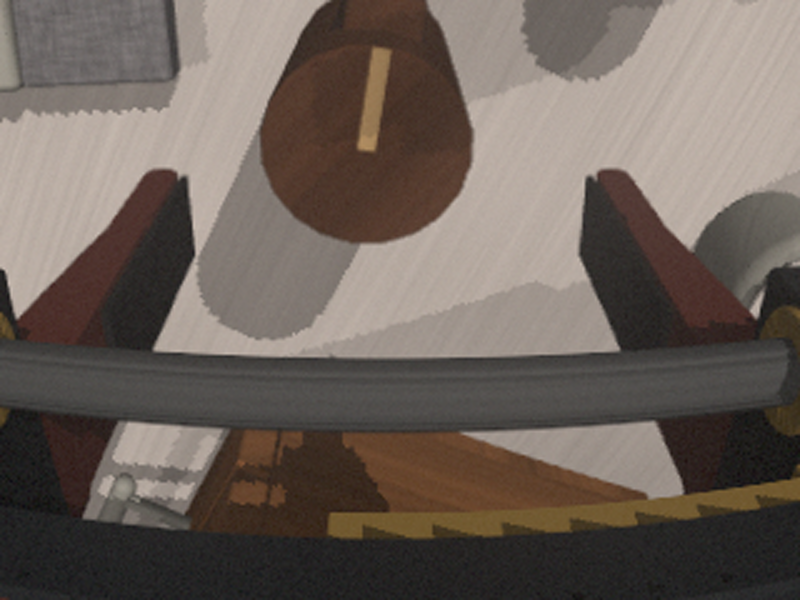

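The head's top disc spans columns 260–473 and rows 40–243 in the crop, and the pale line runs (367,150)→(382,47).

```bash
python3 - <<'E'
from h import *
f=grab('wrist'); s=env.get_state(); print(s['position'],s['orientation'])
def P(c,z): return px2w(f,[c[1]/2.5+180,c[0]/2.5+120],z)[:2]
a,b=P((367,150),100),P((382,47),100); d=b-a; print('line',a.round(1),b.round(1),np.degrees(np.arctan2(d[1],d[0])))
E=np.array([P(c,100) for c in [(260,135),(473,143),(370,243),(285,205),(445,215)]])
from scipy.optimize import least_squares
print(least_squares(lambda q:np.hypot(*(E-q).T)-30,a).x, E.round(1).tolist())
E
```

```text
[ 499.43443388 -367.72016861  168.34796004] [-1.79969190e+02 -6.59204408e-02  1.16496178e+02]
line [ 495.1 -373. ] [ 485.7 -344.7] 108.342413269783
[ 494.83270937 -372.35053779] [[466.4, -382.5], [520.7, -357.9], [508.7, -398.8], [481.5, -398.9], [524.1, -381.0]]
```

>>> step_arm(
  targets=[
    [-0.12,-0.31,0,0,1],
    [0,0,0.5,0.68,1],
    [0,0,0.8,0.69,1],
    [0,0,0.8,0,1],
    [0,0,0.8,0,1],
    [0,0,0.8,0,1],
    [0,0,0.7,0,1],
    [0,0,0,0,1],
    [0,0,0,0,0.4],
    [0,0,0,0,0.4],
  ],
)

```text
time: 19.45
position: [495.7, -372.5, 81.7]
orientation: [180.0, 0.1, 108.3]
ft_force: [0.1, -0.1, 0.5]
gripper_width: 75.1
grip_force: 0.0
```

>>> step_arm(
  targets=[
    [0,0,0,0,0.4],
    [0,0,0,0,0.4],
    [0,0,0,0,0.4],
    [0,0,-0.5,0,0.4],
    [0,0,-0.9,0,0.4],
    [0,0,-0.9,0,0.4],
    [0,0,-0.9,0,0.4],
    [0,0,-0.9,0,0.4],
    [0,0,-0.9,0.6,0.4],
    [0,0,-0.5,0.6,0.4],
  ],
)

```text
time: 20.45
position: [495.5, -372.1, 192.2]
orientation: [179.9, 0.0, 101.0]
ft_force: [-0.1, -0.2, -3.6]
gripper_width: 59.9
grip_force: 29.9
```

```bash
python3 - <<'E'
from h import *
f=grab('wrist'); s=env.get_state(); print(s['position'],s['orientation'],s['gripper_width'],s['time'])
cv2.imwrite('pics/w6.png',cv2.resize(f['frame'][180:420,120:440],None,fx=2.5,fy=2.5,interpolation=cv2.INTER_CUBIC))
E
```

```text
[ 495.78776423 -372.33118627  193.73328479] [1.79871677e+02 1.24919634e-01 1.00816554e+02] 59.602584180445895 20.5
```

View pics/w6.png

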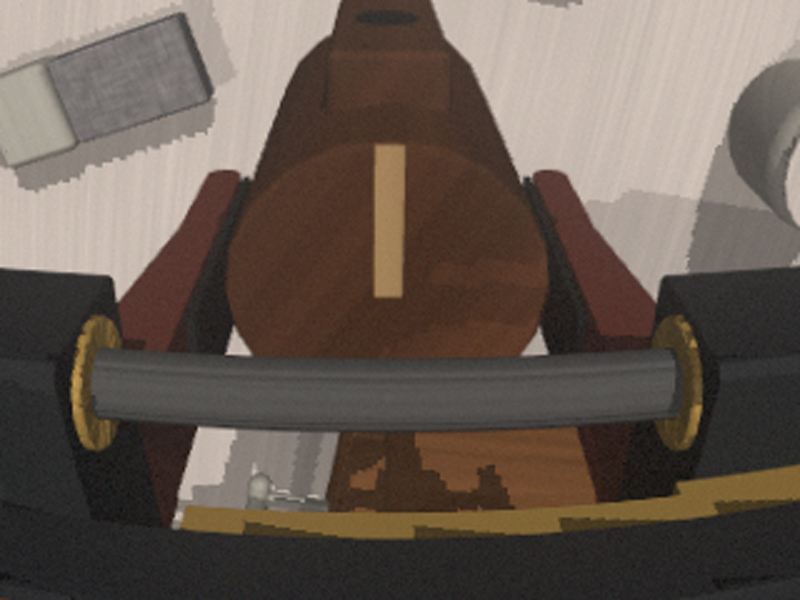

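>>> step_arm(
  targets=[
    [0.5,0.25,0,0,0.4],
    [0.9,0.46,0,0,0.4],
    [1,0.52,0,0,0.4],
    [1,0.52,0,0,0.4],
    [1,0.52,0,0,0.4],
    [1,0.52,0,0,0.4],
    [1,0.52,0,0,0.4],
    [1,0.52,0,0,0.4],
    [1,0.52,0,0,0.4],
    [1,0.52,0,0,0.4],
  ],
)

```text
time: 21.5
position: [554.2, -166.8, 188.9]
orientation: [-179.9, -0.1, 101.3]
ft_force: [0.2, 0.4, -4.0]
gripper_width: 59.5
grip_force: 29.9
```

>>> step_arm(
  targets=[
    [1,0.52,0,0,0.4],
    [1,0.52,0,0,0.4],
    [1,0.52,0,0,0.4],
    [1,0.52,0,0,0.4],
    [1,0.52,0,0,0.4],
    [1,0.52,0,0,0.4],
    [1,0.5,0,0,0.4],
    [1,0.5,0,0,0.4],
    [1,0.5,0,0,0.4],
    [1,0.5,0,0,0.4],
  ],
)

```text
time: 22.5
position: [615.6, 48.9, 188.8]
orientation: [-179.8, -0.1, 101.3]
ft_force: [0.0, -0.7, -4.2]
gripper_width: 59.7
grip_force: 29.9
```

>>> step_arm(
  targets=[
    [0.1,0,0,0,0.4],
    [0,0,0,0,0.4],
    [0,0,0.6,0,0.4],
    [0,0,0.8,0,0.4],
    [0,0,0.8,0,0.4],
    [0,0,0.6,0,0.4],
    [0,0,0.2,0,0.4],
    [0,0,0,0,0.4],
    [0,0,0,0,0.4],
    [0,0,0,0,0.4],
  ],
)

```text
time: 23.5
position: [616.6, 49.1, 131.8]
orientation: [179.9, 0.0, 101.1]
ft_force: [-0.9, -0.3, -3.3]
gripper_width: 59.8
grip_force: 29.9
```

```bash
python3 - <<'E'
from h import *
f=grab('wrist'); s=env.get_state(); p=s['position']; print(p,s['orientation'],s['gripper_width'],s['time'])
u=np.array([.9816,.1908]);v=np.array([-.1908,.9816]); print('u',p[:2]@u,'v',p[:2]@v,'want 617.3 -70.5')
cv2.imwrite('pics/w7.png',cv2.resize(f['frame'],None,fx=1.4286,fy=1.4286,interpolation=cv2.INTER_CUBIC))
E
```

```text
[616.53261089  49.09148083 131.79260125] [1.79892728e+02 1.97065350e-02 1.01124507e+02] 59.7093124956637 23.55
u 614.5550653902199 v -69.44622457898052 want 617.3 -70.5
```

View pics/w7.png

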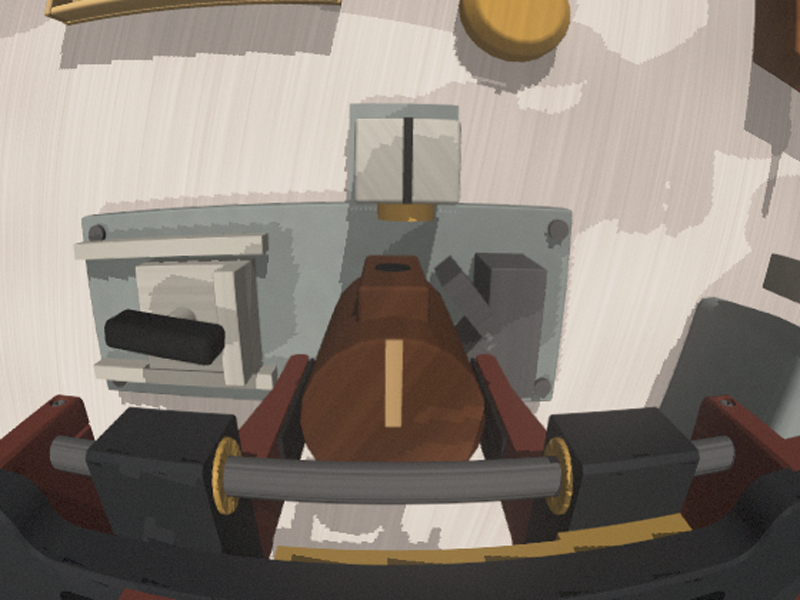

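The head is held over the bed with the boss towards the brass nose. The tower line runs (408,118)–(407,202) and the head's pale line (395,340)–(393,427), nearly parallel.

```bash
python3 - <<'E'
from h import *
f=grab('wrist'); k=1.4286; s=env.get_state(); print(s['position'])
u=np.array([.9816,.1908]);v=np.array([-.1908,.9816])
def P(c,z): return px2w(f,[c[1]/k,c[0]/k],z)[:2]
def ang(a,b): d=b-a; return round(float(np.degrees(np.arctan2(d[1],d[0]))),1)
zt=s['position'][2]+19.4
for n,a,b,z in [('tower',(407,202),(408,118),84),('towerR',(460,202),(459,121),84),('towerL',(356,200),(358,120),84),('head',(393,427),(395,340),zt),('bedtop',(84,215),(573,208),18),('bossedge',(357,318),(430,321),zt-20)]:
    A,B=P(a,z),P(b,z); print(n,ang(A,B),'u',(A@u).round(1),(B@u).round(1),'v',(A@v).round(1),(B@v).round(1))
for n,c,z in [('hole',(392,267),zt-50),('nosetip',(406,219),64)]: p=P(c,z); print(n,(p@u).round(1),(p@v).round(1))
E
```

```text
[616.46237043  49.10226681 131.65030686]
tower 100.6 u 620.4 620.6 v -3.8 31.3
towerR 102.5 u 642.5 641.6 v -3.5 30.6
towerL 99.4 u 599.3 600.2 v -2.9 30.5
head 100.1 u 614.6 615.1 v -68.6 -39.2
bedtop 10.7 u 413.7 720.0 v -6.7 -8.1
bossedge 8.7 u 602.6 626.9 v -39.0 -40.0
hole 614.2 -27.9
nosetip 620.6 -12.9
```

>>> step_arm(
  targets=[
    [-0.05,0.07,0,-0.08,0.4],
    [0,0,0.4,0,0.4],
    [0,0,0.4,0,0.4],
    [0,0,0.3,0,0.4],
    [0,0,0.2,0,0.4],
    [0,0,0.15,0,0.4],
    [0,0,0.1,0,0.4],
    [0,0,0.05,0,0.4],
    [0,0,0,0,0.4],
    [0,0,0,0,0.4],
  ],
)

```text
time: 24.6
position: [617.7, 48.3, 99.6]
orientation: [180.0, 0.0, 101.6]
ft_force: [-3.3, -0.4, 2.0]
gripper_width: 59.6
grip_force: 30.0
```

>>> step_arm(
  targets=[
    [0,0,0,0,0.95],
    [0,0,0,0,0.95],
    [0,0,0,0,0.95],
    [0,0,0,0,0.95],
    [0,0,-0.4,0,0.95],
    [0,0,-0.8,0,0.95],
    [0,0,-1,0,0.95],
    [0,0,-1,0,0.95],
    [0,0,-1,0,0.95],
    [0,-1,-0.5,0,0.95],
  ],
)

```text
time: 25.6
position: [599.5, 44.5, 196.2]
orientation: [179.7, 0.0, 101.6]
ft_force: [-1.2, -0.4, 0.1]
gripper_width: 83.4
grip_force: 0.0
```

>>> step_arm(
  targets=[
    [0,-1,0,0,0.6],
    [0,-1,0,0,0.6],
    [0,-1,0,0,0.6],
    [0,-1,0,0,0.6],
    [0,-1,0,0,0.6],
    [0,0,0,-1,0.6],
    [0,0,0,-1,0.6],
    [0,0,0,-1,0.6],
    [0,0,0,-1,0.6],
    [0,0,0,-1,0.6],
  ],
)

```text
time: 26.6
position: [500.3, 24.2, 194.6]
orientation: [179.9, 0.1, 131.8]
ft_force: [-0.0, 0.8, 0.3]
gripper_width: 52.5
grip_force: 0.0
```

>>> step_arm(
  targets=[
    [0,0,0,-1,0.6],
    [0,0,0,-1,0.6],
    [0,0,0,-1,0.6],
    [0,0,0,-1,0.6],
    [0,0,0,-1,0.6],
    [0,0,0,-1,0.6],
    [0,0,0,-1,0.6],
    [0,0,0,-1,0.6],
    [0,0,0,-1,0.6],
    [0,0,0,-0.3,0.6],
  ],
)

```text
time: 27.6
position: [500.3, 24.2, 194.6]
orientation: [-180.0, 0.1, -172.4]
ft_force: [0.2, -0.2, -0.1]
gripper_width: 52.4
grip_force: 0.0
```

```bash
python3 - <<'E'
from h import *
f=grab('wrist'); s=env.get_state(); print(s['position'],s['orientation'],s['gripper_width'],s['time'])
cv2.imwrite('pics/w8.png',cv2.resize(f['frame'],None,fx=1.4286,fy=1.4286,interpolation=cv2.INTER_CUBIC))
E
```

```text
[500.35420895  24.21847328 194.5566862 ] [-1.79980461e+02  1.33065568e-01 -1.72412386e+02] 52.73604995245691 27.65
```

View pics/w8.png

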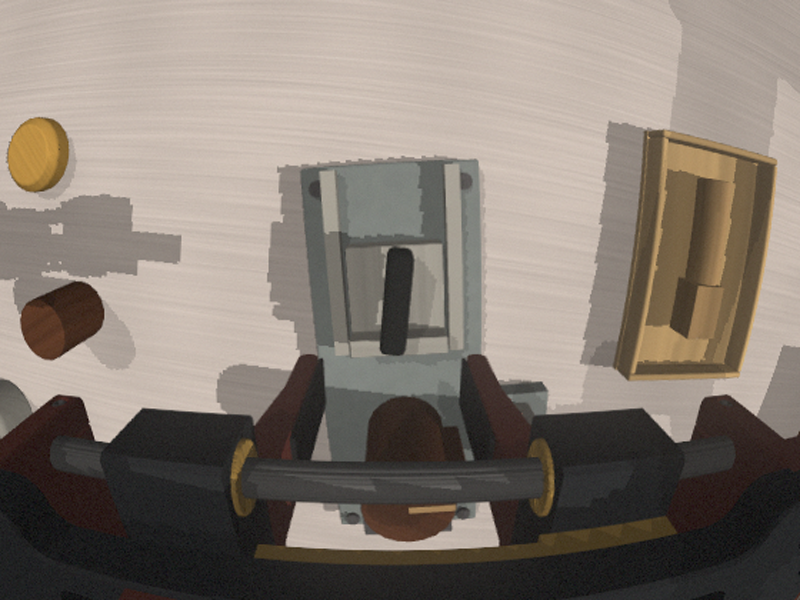

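Stub lies flat in the tray, the head stands on the bed with its line towards the tower, and the knob bar runs from (400,249) to (393,353).

```bash
python3 - <<'E'
from h import *
f=grab('wrist'); k=1.4286; s=env.get_state(); print(s['position'],s['orientation'][2]-90)
u=np.array([.9816,.1908]);v=np.array([-.1908,.9816])
def P(c,z): return px2w(f,[c[1]/k,c[0]/k],z)[:2]
a,b=P((400,249),80),P((394,353),80); d=b-a; print('bar',a.round(1),b.round(1),np.degrees(np.arctan2(d[1],d[0])),np.linalg.norm(d),'mid',((a+b)/2).round(1),((a+b)/2@u).round(1),((a+b)/2@v).round(1))
for n,c,z in [('face L',(337,356),58),('face R',(463,352),58),('railL',(321,172),26),('railL2',(332,356),26)]: p=P(c,z); print(n,(p@u).round(1),(p@v).round(1))
# projected bar for check with dark threshold
g=f['frame'].astype(int).sum(2); m=(g<110).astype(np.uint8); m[:, :250]=0; m[:,310:]=0; m[:165]=0; m[255:]=0
n,l,st,c=cv2.connectedComponentsWithStats(m); i=1+st[1:,4].argmax(); print(st[i],c[i]); ys,xs=np.nonzero(l==i); q=cv2.minAreaRect(np.c_[xs,ys].astype(np.float32)); print(q)
E
```

```text
[500.34900929  24.22138748 194.40810644] -262.58664673556336
bar [464.8  23.8] [527.8  28.9] 4.601754410692131 63.271825592101855 mid [496.3  26.3] 492.2 -68.9
face L 532.7 -110.5
face R 534.8 -27.4
railL 413.5 -114.8
railL2 545.6 -119.1
[276 175   2   2   3] [276.33333333 175.66666667]
((276.2500305175781, 175.75), (1.4142134189605713, 0.7071067094802856), 45.0)
```

>>> step_arm(
  targets=[
    [0.13,0.12,0,0.3,0.6],
    [0,0,0.6,0,0.6],
    [0,0,1,0,0.6],
    [0,0,1,0,0.6],
    [0,0,1,0,0.6],
    [0,0,1,0,0.6],
    [0,0,0.9,0,0.6],
    [0,0,0.5,0,0.6],
    [0,0,0.25,0,0.6],
    [0,0,0,0,0.6],
  ],
)

```text
time: 28.7
position: [497.0, 26.3, 67.2]
orientation: [180.0, -0.0, -174.4]
ft_force: [0.7, -0.5, 0.1]
gripper_width: 53.0
grip_force: 0.0
```

>>> step_arm(
  targets=[
    [0,0,0,0,0.05],
    [0,0,0,0,0.05],
    [0,0,0,0,0.05],
    [0,0,0,0,0.05],
    [0,0,0,0,0.05],
    [0,0,0,0,0.05],
    [0,0,0,0,0.05],
    [0,0,0,0,0.05],
    [0,0,0,0,0.05],
    [0,0,0,0,0.05],
  ],
)

```text
time: 29.7
position: [497.3, 26.2, 67.9]
orientation: [-180.0, 0.0, -174.4]
ft_force: [0.6, -1.5, 1.9]
gripper_width: 16.1
grip_force: 29.5
```

>>> step_arm(
  targets=[
    [-0.1,0.01,0,0,0.05],
    [-0.2,0.02,0,0,0.05],
    [-0.25,0.02,0,0,0.05],
    [-0.25,0.02,0,0,0.05],
    [-0.25,0.03,0,0,0.05],
    [-0.25,0.02,0,0,0.05],
    [-0.25,0.02,0,0,0.05],
    [-0.25,0.03,0,0,0.05],
    [-0.2,0.02,0,0,0.05],
    [0,0,0,0,0.05],
  ],
)

```text
time: 30.7
position: [536.7, 33.7, 67.9]
orientation: [-180.0, -0.0, -174.4]
ft_force: [-2.7, -1.7, 5.2]
gripper_width: 16.1
grip_force: 29.5
```

>>> step_arm(
  targets=[
    [-0.1,0.01,0,0,0.05],
    [-0.1,0.01,0,0,0.05],
    [-0.1,0.01,0,0,0.05],
    [-0.1,0.01,0,0,0.05],
    [-0.1,0.01,0,0,0.05],
    [-0.05,0.005,0,0,0.05],
    [-0.05,0.005,0,0,0.05],
    [-0.05,0.005,0,0,0.05],
    [0,0,0,0,0.05],
    [0,0,0,0,0.05],
  ],
)

```text
time: 31.7
position: [548.5, 35.9, 67.8]
orientation: [-179.9, -0.1, -174.4]
ft_force: [-6.5, -3.9, 6.9]
gripper_width: 15.9
grip_force: 29.7
```

>>> step_arm(
  targets=[
    [-0.05,0.005,0,0,0.05],
    [-0.05,0.005,0,0,0.05],
    [-0.05,0.005,0,0,0.05],
    [-0.05,0.005,0,0,0.05],
    [0,0,0,0,0.05],
    [0,0,0,0,0.05],
    [0,0,0,0,0.05],
    [0,0,0,0,0.05],
    [0,0,0,0,0.05],
    [0,0,0,0,0.05],
  ],
)

```text
time: 32.7
position: [551.2, 36.3, 67.9]
orientation: [-179.9, -0.3, -174.4]
ft_force: [-12.8, -3.5, 10.1]
gripper_width: 15.5
grip_force: 30.0
```

>>> step_arm(
  targets=[
    [-0.05,0.005,0,0,0.05],
    [-0.05,0.005,0,0,0.05],
    [0,0,0,0,0.05],
    [0,0,0,0,0.05],
    [0,0,0,0,0.05],
    [0,0,0,0,0.05],
    [0,0,0,0,0.05],
    [0,0,0,0,0.05],
    [0,0,0,0,0.05],
    [0,0,0,0,0.05],
  ],
)

```text
time: 33.7
position: [551.5, 36.4, 67.8]
orientation: [-179.9, -0.6, -174.4]
ft_force: [-21.3, -5.7, 13.9]
gripper_width: 15.6
grip_force: 30.0
```

>>> step_arm(
  targets=[
    [0,0,0,0.5,0.05],
    [0,0,0,0.7,0.05],
    [0,0,0,0.8,0.05],
    [0,0,0,0.8,0.05],
    [0,0,0,0.8,0.05],
    [0,0,0,0.8,0.05],
    [0,0,0,0.6,0.05],
    [0,0,0,0,0.05],
    [0,0,0,0,0.05],
    [0,0,0,0,0.05],
  ],
)

```text
time: 34.7
position: [551.6, 37.1, 67.8]
orientation: [-179.7, -0.5, 155.6]
ft_force: [-19.6, -3.2, 14.9]
gripper_width: 15.9
grip_force: 30.0
```

```bash
python3 - <<'E'
from h import *
s=env.get_state(); print(s['position'],s['orientation'],s['ft_force'],s['ft_torque'],s['gripper_width'])
E
```

```text
[551.5850969   37.06668258  67.81327181] [-179.71112038   -0.45352045  155.58396865] [-19.56408248  -3.1869494   14.89220588] [-0.61048954  3.02578249 -0.14027761] 15.937211264333742
```

>>> step_arm(
  targets=[
    [0,0,0,0.5,0.05],
    [0,0,0,0.8,0.05],
    [0,0,0,0.9,0.05],
    [0,0,0,0.9,0.05],
    [0,0,0,0.9,0.05],
    [0,0,0,0.9,0.05],
    [0,0,0,0.8,0.05],
    [0,0,0,0.4,0.05],
    [0,0,0,0,0.05],
    [0,0,0,0,0.05],
  ],
)

```text
time: 35.7
position: [552.2, 37.7, 67.8]
orientation: [-179.6, -0.2, 119.0]
ft_force: [-16.7, -1.0, 12.9]
gripper_width: 15.9
grip_force: 30.0
```

```bash
python3 - <<'E'
from h import *
s=env.get_state(); print(s['position'],s['orientation'],s['ft_force'],s['ft_torque'],s['gripper_width'])
E
```

```text
[552.15532051  37.70459278  67.82797668] [-179.60325141   -0.2060684   119.00539994] [-16.74276695  -0.97448073  12.91284648] [-0.258239    2.66220103 -0.11298563] 15.860280111151782
```

Torque is still just the knob's friction; keep turning until it rises.

>>> step_arm(
  targets=[
    [0,0,0,0.3,0.05],
    [0,0,0,0.3,0.05],
    [0,0,0,0.3,0.05],
    [0,0,0,0.2,0.05],
    [0,0,0,0,0.05],
    [0,0,0,0,0.05],
    [0,0,0,0,0.05],
    [0,0,0,0,0.05],
    [0,0,0,0,0.05],
    [0,0,0,0,0.05],
  ],
)

```text
time: 36.7
position: [552.3, 37.5, 67.7]
orientation: [-179.6, -0.1, 112.5]
ft_force: [-15.4, -2.4, 12.2]
gripper_width: 16.3
grip_force: 30.6
```

```bash
python3 - <<'E'
from h import *
s=env.get_state(); print(s['position'],s['orientation'],s['ft_force'],s['ft_torque'],s['gripper_width'])
E
```

```text
[552.30773314  37.49350055  67.74849289] [-1.79585428e+02 -1.18417877e-01  1.12487820e+02] [-15.41556235  -2.36394801  12.19082783] [-0.429932    2.52910559  0.6987366 ] 16.3485370570355
```

>>> step_arm(
  targets=[
    [0,0,0,0,0.33],
    [0,0,0,0,0.33],
    [0,0,0,0,0.33],
    [0,0,0,0,0.33],
    [0,0,-0.4,0,0.33],
    [0,0,-0.8,0,0.33],
    [0,0,-1,0,0.33],
    [0,0,-1,0,0.33],
    [0,0,-1,0,0.33],
    [0,0,-1,0,0.33],
  ],
)

```text
time: 37.7
position: [555.7, 37.7, 174.4]
orientation: [179.9, 0.0, 112.4]
ft_force: [-0.2, 0.7, -0.1]
gripper_width: 28.7
grip_force: 0.0
```

>>> step_arm(
  targets=[
    [1,-0.5,-0.5,0,0.33],
    [1,-0.5,0,0,0.33],
    [0,-0.5,0,0,0.33],
    [0,-0.5,0,0,0.33],
    [0,-0.5,0,0,0.33],
    [0,0,0,0,0.33],
    [0,0,0,0,0.33],
    [0,0,0,0,0.33],
    [0,0,0,0,0.33],
    [0,0,0,0,0.33],
  ],
)

```text
time: 38.7
position: [494.0, 55.6, 181.4]
orientation: [-180.0, -0.0, 112.4]
ft_force: [-0.8, -0.7, -0.3]
gripper_width: 29.0
grip_force: 0.0
```

```bash
python3 - <<'E'
from h import *
for n in ['wrist','top']:
    f=grab(n); s=env.get_state(); cv2.imwrite(f'pics/{n}9.png',f['frame'])
    if n=='wrist':
        print(s['position'],s['orientation'],s['gripper_width'],s['time'])
        np.savez('w9.npz',T=f['T'])
        r=env.outline_of('wrist','knob_grip'); print([(q['centre'],q['score'],q['pixels'].sum()) for q in r])
        g=f['frame'].max(2).astype(int)
        # bar: darkest blob near its predicted place
        c=w2px(f,(552,37.5,80)); print('pred',c)
        r0,c0=map(int,c); m=np.zeros(g.shape,np.uint8); m[max(r0-60,0):r0+60,max(c0-60,0):c0+60]=(g[max(r0-60,0):r0+60,max(c0-60,0):c0+60]<45)
        nn,l,st,ce=cv2.connectedComponentsWithStats(m)
        for i in np.argsort(-st[1:,4])[:4]+1:
            ys,xs=np.nonzero(l==i); q=cv2.minAreaRect(np.c_[xs,ys].astype(np.float32)); print(st[i],q)
            B=cv2.boxPoints(q); e=sorted([(B[0],B[1],B[2],B[3]),(B[1],B[2],B[3],B[0])],key=lambda t:np.linalg.norm(t[0]-t[1]))[0]
            a=px2w(f,((e[0]+e[1])/2)[::-1],78);b=px2w(f,((e[2]+e[3])/2)[::-1],78); d=b-a
            print(' ang',np.degrees(np.arctan2(d[1],d[0])),np.linalg.norm(d),((a+b)/2).round(1))
        # pale line on head: bright pixels near predicted head top
        c=w2px(f,(624,49.5,118)); r0,c0=map(int,c); print('head px',c)
        for z in range(r0-12,r0+13,3): print(g[z,c0-30:c0+30:3] if 0<=z<420 else '-')
E
```

```text
[493.99295327  55.67549725 181.46211899] [-1.79983460e+02 -8.44779405e-03  1.12408524e+02] 29.02407501260333 38.75
[([245.7, 327.6], 0.84, np.int64(1037))]
pred [264.24741139 330.24762306]
[ 331  267   59   57 1807] ((360.0, 295.0), (56.0, 58.0), 90.0)
 ang -160.3515972850091 55.416969887547495 [593.1  18.9  78. ]
[318 224  20  66 504] ((327.5, 256.5), (65.0, 19.0), 90.0)
 ang -64.13086887911881 60.46186704005246 [548.1  41.3  78. ]
[301 254  16  69 461] ((307.3499755859375, 287.9499816894531), (68.73078155517578, 11.455130577087402), 81.8698959350586)
 ang -58.09524256871557 70.46246645617028 [545.3   6.8  78. ]
[330 223   7  10  19] ((332.6000061035156, 227.7000274658203), (10.733125686645508, 3.130495309829712), 63.43495178222656)
 ang -39.28300497978078 9.428895046924117 [540.2  67.2  78. ]
head px [299.52869174 421.12661391]
[ 83  82  84  85  82  81  82  86  91  81 156 179  74  78  81  77  81  83
  77  82]
[ 45  46  35  41  42  44  40  46  42  80 180 177  79  75  77  78  78  81
  82  86]
[ 41  40  44  39  43  39  44  43  45  45 178  92  78  77  82  75  80  83
  89  88]
[ 40  38  37  44  40  42  40  39  42  45 110  75  79  81  71  75  82  89
  88 110]
[ 40  42  40  42  39  39  40  39  44  46  43  68  76  74  80  82  84  89
  92 165]
[ 40  43  40  39  42  37  43  42  40  44  40  42  74  78  82  85  88  87
  87 194]
[ 40  44  38  41  43  43  41  41  42  43  43  48  44  82  88  87  86  88
 188 192]
[ 39  39  42  40  42  42  44  40  44  39  46  45  42  59  88  88  88  94
 192 191]
[ 41  41  41  42  38  40  43  42  44  40  41  41  43  44  74  94  94 191
 193 188]
```

```bash
python3 - <<'E'
from h import *
f=grab('wrist'); im=f['frame'].astype(int); g=im.max(2)
r0,c0=w2px(f,(622,49.5,118)); r0,c0=int(r0),int(c0)
m=np.zeros(g.shape,np.uint8); sl=(slice(r0-50,r0+12),slice(c0-30,c0+30)); m[sl]=(g[sl]>135)&(im[...,2][sl]-im[...,0][sl]>40)
n,l,st,ce=cv2.connectedComponentsWithStats(m)
for i in np.argsort(-st[1:,4])[:3]+1:
    ys,xs=np.nonzero(l==i); W=np.array([px2w(f,(y,x),118)[:2] for y,x in zip(ys,xs)]); c=W.mean(0); d=np.linalg.svd(W-c)[2][0]; t=(W-c)@d
    print(st[i],c.round(1),np.degrees(np.arctan2(d[1],d[0])),t.min().round(1),t.max().round(1),'u',c@[.9816,.1908],'v',c@[-.1908,.9816])
# scribed black line on tower top
r1,c1=w2px(f,(608,130,84)); r1,c1=int(r1),int(c1); m[:]=0; sl=(slice(r1-30,r1+30),slice(c1-25,c1+25)); m[sl]=g[sl]<60
n,l,st,ce=cv2.connectedComponentsWithStats(m)
for i in np.argsort(-st[1:,4])[:3]+1:
    ys,xs=np.nonzero(l==i); W=np.array([px2w(f,(y,x),84)[:2] for y,x in zip(ys,xs)]); c=W.mean(0); d=np.linalg.svd(W-c)[2][0]; t=(W-c)@d
    print('tower',st[i],c.round(1),np.degrees(np.arctan2(d[1],d[0])),t.min().round(1),t.max().round(1),'u',c@[.9816,.1908])
E
```

```text
[419 266  15  31 160] [618.2  66.2] -78.38146821329038 -12.7 14.2 u 619.430762802496 v -52.96474937322203
tower [428 170  15  41 145] [606.6 131.9] -79.31214495740016 -17.5 17.6 u 620.6194274474823
```

```bash
python3 -c "
from workcell import env
print(env.finish_job())"
```

```text
the job is handed in; nothing more can be done
None
```

I've handed the job in at about 39 s: the stub lies flat in the tray, and the head stands in the V with its boss within about 1° of facing the bush. The stop is pushed up until it went solid, and the knob was then turned clockwise to its end stop. I didn't check the other parts again at the end, but no move was planned to touch them.

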